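# Load the gauge slide and run the shuttle home

### The job

Lay the plain flat plate in the shuttle's nest between the corner tabs and press down firmly on it to feel that it lies flat; then lay the plate with the two raised end blocks squarely on top of it, blocks up, and press that down firmly too. Then push the shuttle by its rear wall, along its centre line, under the bridge until it is fully home against the end stops: pushed off-centre it jams, and it must not be forced. Leave the other things on the bench where they are.

Things in the scene. Friction and masses are not known exactly. Their poses are not given: they have to be found in the camera images.
- guide: Fixed slide guide, 310 x 214 mm: dark steel base plate 6 mm thick between dark rails with bright steel lips (lip tops 29 mm above the bench, 153 mm clear between them). Origin on the bench under the centre line; x axis = the shuttle's way home (roughly to the robot's left; varies), z up. Reaches from x = -175 to +135 mm. Base slippery, inner rail faces not.
- bridge (a point): Middle of the underside of the dark bridge that crosses the guide at guide x = 76 mm; 78 mm above the bench. The beam is 28 mm along x, 214 mm across, its top 92 mm above the bench, bolt heads at its two ends to 97 mm.
- end_stop (a point): Point on the centre line between the two low dark end stops, in the plane of their faces (guide x = 112 mm, 18 mm above the bench; stop tops 30 mm above the bench).
- shuttle: Loose grey-painted shuttle, 126 x 134 mm (x, y), held under the guide's lips by black shoes only 44 mm long, 1.5 mm side play. Origin under the shoes' centre, 6 mm above the bench; x axis towards home. Starts at guide x = -105 to -75 mm; fully home, front edge (own x = +46 mm) on the stops, at guide x = +66 mm. Deck top 18 mm above the bench. 0.45 kg.
- push_centre (a point): Middle of the rear face of the shuttle's push wall (shuttle x = -80 mm), 40 mm above the bench. Wall: 8 mm thick, 134 mm wide, 18 to 56 mm above the bench. Push here along the guide's x axis: 2 to 4 N when loaded. Keep within 8 mm of the centre line; well off it, it skews and locks: back off, push again on the line. Over 60 N counts as forcing.
- nest (a point): Centre of the shuttle's nest on the deck (18 mm above the bench, shuttle x = +10 mm), axes as the shuttle's. Corner tabs 5 mm high leave a 63 x 121 mm place for the plate, long side across the slide (y); the middle 85 mm of its long sides is free of tabs. The push wall's front face is 82 mm behind.
- plain_plate: Plain flat aluminium plate, loose, 55 mm (x) by 110 mm (y) by 18 mm thick, smooth on top but for two small flat dark discs. Origin at the centre of its underside. Goes into the nest first, its long side across the slide, either way round. 0.28 kg; press on its middle with 6 to 20 N for half a second. A tall press stands right of y = -0.45 m: come to the plates from the left.
- block_plate: Aluminium plate, loose, 55 mm (x) by 110 mm (y) by 18 mm thick, with a raised dark block 38 by 18 mm on top at each end (block tops 26.5 mm above the underside); the middle 68 mm of its top is flat and free. Origin at the centre of its underside. Lies on the plain plate, edges matching, either way round. About 0.32 kg; press on the middle between the blocks with 6 to 20 N for half a second.
- flux_tin: Round white flux tin, 63 mm across, 22 mm tall, lying near the plates: a bystander, to be left alone. Origin at the centre of its underside.
- tape_roll: Orange tape roll, 69 mm across, 19 mm tall: a bystander, to be left alone. Origin at the centre of its underside.
- pliers: Pliers, 188 mm long, 16 mm thick: a bystander, to be left alone. Origin at the centre of its underside.
- screwdriver_red: Red-handled screwdriver, 159 mm long: a bystander, to be left alone. Origin at the centre of its underside.
- caliper: Steel caliper, 175 mm long: a bystander, to be left alone. Origin at the centre of its underside.
There are look-alikes about, which are no part of the job. Leave any pink or yellow look-alike of the plain_plate alone.

How it is judged:
By the outcome, as a careful person would: the job done as asked, in the order asked, and still so for the second after the job is handed in, with the robot touching nothing.
It also fails if it takes over 72 s, if anything falls off the work surface, if the arm or the gripper's body presses on something with over 40 N, if the wrist force passes 120 N, or if a joint passes its speed limit or range.

### The arm

A 6-joint arm with a two-finger parallel gripper is mounted at the origin on a cart in front of the work surface, level with it; the furniture and walls round the work are solid. World frame = base frame: x ahead of the robot, y to its left, z up, the work surface at z = 0. Lengths are in m, angles in degrees, forces in N, time in s.
With the tool pointing down it reaches from about 0.375 to 0.9 m from the base axis. Payload 3.1 kg.
Tool frame: the origin (TCP) lies at the very end of the fingers, on their centre line; the grasp point (between the pads) lies 19 mm behind it; z points along the fingers, y is the line along which they close (so a half turn about z gives the same grasp; the last joint's range is limited). The gripper opens to 87 mm and grips with 3 to 60 N. Pads are 19 mm wide; open, the fingers measure 117 mm over their backs; the gripper's body (75 mm by 190 mm) begins 51 mm behind the grasp point.
Start: joints at [60.705, 30.224, 82.088, -0, 67.689, -10.227], TCP at [0.204, 0.591, 0.184] pointing down, gripper open.
Joint ranges: [-176.69, 176.69], [-43.24, 126.21], [12.49, 139.97], [-82, 262], [0, 151.66], [-163.58, 163.58]. Speed limits (degrees/s): [159.86, 159.86, 180, 180, 180, 180].

### API

Orientations are given as a 3x3 rotation matrix whose columns are the frame's x, y, z axes.
In Python, from rig import bot, imaging gives the robot as it stands.
- The arm moves only by the tool drive_tool, never from a script. Its argument "deltas" is text: rows parted by semicolons, each of 5 numbers parted by spaces: the finger opening in mm, from 0 to 87, then the shift along the world's x, y, z in mm, then the turn about the world's z in rad. In form: jaw dx dy dz twist; .... A call has 1 to 12 rows; each row is the pose to reach, as a shift and turn from the pose commanded when the call began; what a row does not reach only later rows make up. A row lasts 1/10 s, in which the tool goes at most 50 mm and 8.59 degrees, less where a joint would pass 70% of its speed; a pose out of reach is approached as far as the arm can. A call with a gripper value outside its range is refused whole. The fingers move at their own pace and stop on an object; the grip force is fixed at half the most. Time passes only in rows, so rows that repeat a pose let the fingers close. It gives the time, the measured TCP pose, the force, the opening and the grip force at its end, in the units of the state.
- bot.read_state(): the state, without advancing time (a new reading comes with each control period).
- imaging.capture(name): name is "side" or "top"; returns the picture (420x560x3 uint8, red, green, blue); there is no depth.
- imaging.camera_model(name): a dict with "fx", "fy", "cx", "cy" (pixels), "T" (4x4, takes a point from camera to world coordinates). Camera axes: x right, y down, z forward; pixel columns grow to the right and rows downward; lengths in m; the calibration is good to about 2 mm. A picture is of the moment at which its call begins. camera_model takes no time and is no camera call.
- bot.hand_in(): hands the job in; it is judged then, once.
The state is a dict: "time_s": time; "joint_positions": joint angles; "qvel": joint speeds; "tau": joint torques, N m; "position": TCP position; "tcp_rot": TCP orientation; "force": force on the tool from outside, world axes, zero at the start; "moment": the same for the moment, N m; "opening": opening from 0.0 (shut) to 1.0 (fully open); "grasp_force": force on a finger pad.
Only numpy, scipy, OpenCV 4.12 (cv2) and the standard library are available. Lean on these libraries where they do the work, as an engineer would, in place of code of your own. Each camera call takes 0.05 s, during which the arm holds its last target. There are 200 camera calls.

## Working session

There is one attempt and no reset: what is moved stays moved. The work goes in short steps, Python scripts to look and compute and a tool call to move; the robot and the scene stay as the last step left them, time stands still between calls to the robot, and variables do not carry over. Pictures are saved under pics/ and viewed, at most 10 in all, crops included, and the job is handed in when it is done.

Besides the shell and the picture viewer there is one more tool, called as a command line: name --argument value ..., lists and objects as JSON in quotes. drive_tool: Moves the arm, as the interface text tells. Its arguments: {"type":"object","properties":{"deltas":{"type":"string"}},"required":["deltas"]}

```bash
mkdir -p pics
cat > h.py <<'E'
import numpy as np, cv2
from rig import bot, imaging
def ray(n,u,v,z):
    m=imaging.camera_model(n);T=np.array(m["T"])
    d=T[:3,:3]@np.array([(u-m["cx"])/m["fx"],(v-m["cy"])/m["fy"],1.]);o=T[:3,3]
    return o+d*(z-o[2])/d[2]
def pix(n,p):
    m=imaging.camera_model(n);T=np.array(m["T"])
    c=T[:3,:3].T@(np.array(p)-T[:3,3]);return c[0]/c[2]*m["fx"]+m["cx"],c[1]/c[2]*m["fy"]+m["cy"]
def snap(n,f):
    im=np.array(imaging.capture(n));cv2.imwrite("pics/"+f,im[:,:,::-1]);return im
E
python3 - <<'E'
from h import *
for n in("side","top"):
    snap(n,n+"0.png");m=imaging.camera_model(n);print(n,m["fx"],np.round(m["T"],3).tolist())
s=bot.read_state();print(s)
E
```

```text
side 515.5850117314715 [[0.456, -0.637, 0.622, -0.643], [-0.89, -0.325, 0.319, -0.537], [-0.001, -0.699, -0.715, 1.421], [0.0, 0.0, 0.0, 1.0]]
top 384.70283708110577 [[-0.028, -0.993, 0.116, 0.41], [-1.0, 0.027, -0.008, 0.05], [0.005, -0.116, -0.993, 1.144], [0.0, 0.0, 0.0, 1.0]]
{'time_s': 0.1, 'joint_positions': array([ 6.07061117e+01,  3.02752119e+01,  8.21490267e+01, -1.74462294e-03,
        6.76892034e+01, -1.02262441e+01]), 'qvel': array([ 0.03934425, -0.07518385, -0.19494395,  0.0549046 , -0.07048375,
        0.00476129]), 'tau': array([-4.94964643e-04, -4.40988743e+01, -1.77149534e+01,  6.34148740e-02,
        5.33806044e-02, -2.68686244e-05]), 'position': array([0.2037828 , 0.59006726, 0.1835528 ]), 'tcp_rot': array([[-9.45137179e-01,  3.26672347e-01, -9.44193894e-04],
       [ 3.26673551e-01,  9.45135631e-01, -1.74052746e-03],
       [ 3.23809102e-04, -1.95348039e-03, -9.99998040e-01]]), 'force': array([ 0.19639871,  0.44942605, -0.01823628]), 'moment': array([ 0.02371705, -0.02761346,  0.02778138]), 'grasp_force': 0.0, 'opening': 0.9985654765272468}
```

View pics/top0.png

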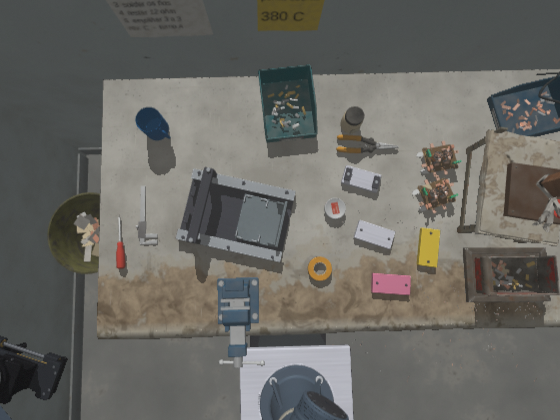

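View pics/side0.png

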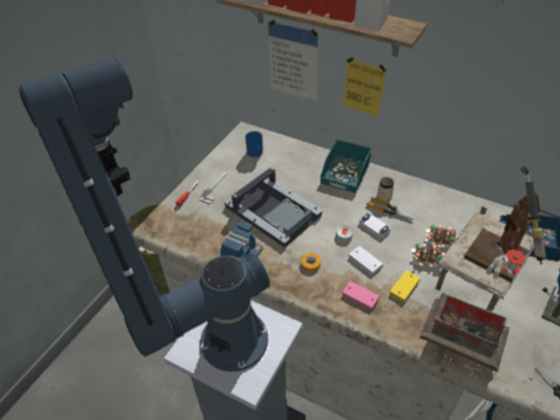

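Top view: guide with the bridge at its left end (200,205), shuttle at (260,220), block plate at (361,179), plain plate at (375,235), flux tin at (335,211), tape at (319,268). The pink and yellow plates are look-alikes.

Run:
```python
from h import *
im=cv2.imread("pics/top0.png")
cv2.imwrite("pics/crop0.png",cv2.resize(im[150:275,170:330],(800,600)[:1]*1+(625,),interpolation=cv2.INTER_CUBIC)[:600])
hsv=cv2.cvtColor(im,cv2.COLOR_BGR2HSV)
for box,nm,z in(((345,210,405,260),"plain",.018),((335,155,392,205),"block",.018)):
    x0,y0,x1,y1=box;g=hsv[y0:y1,x0:x1]
    mk=((g[...,2]>165)&(g[...,1]<40)).astype(np.uint8)*255
    cs,_=cv2.findContours(mk,0,2);cs=[c for c in cs if cv2.contourArea(c)>60]
    for c in cs:
        P=np.array([ray("top",u+x0,v+y0,z)[:2] for u,v in c.reshape(-1,2)],np.float32)*1000
        print(nm,cv2.contourArea(c),cv2.minAreaRect(P), (c.reshape(-1,2)+[x0,y0]).min(0),(c.reshape(-1,2)+[x0,y0]).max(0))
    cv2.imwrite("pics/m_%s.png"%nm,mk)
a=cv2.resize(im[155:260,320:405],None,fx=5.5,fy=5.5,interpolation=cv2.INTER_CUBIC)
cv2.imwrite("pics/crop1.png",a)
```

```text
plain 616.5 ((469.4543762207031, -245.68228149414062), (108.60379028320312, 52.450462341308594), 69.86517333984375) [355 220] [394 247]
block 362.0 ((637.921630859375, -215.07350158691406), (104.55502319335938, 53.64353561401367), 72.10636138916016) [346 165] [380 189]
```

View pics/crop0.png

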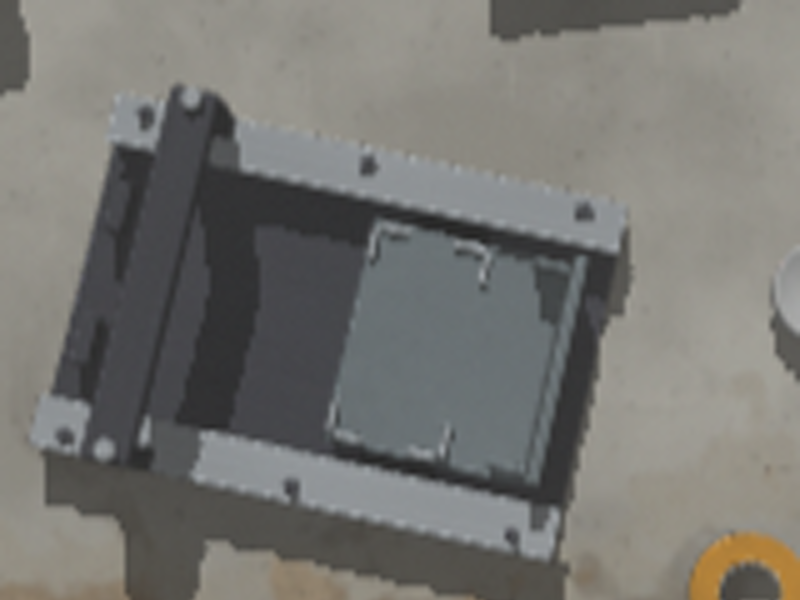

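View pics/crop1.png

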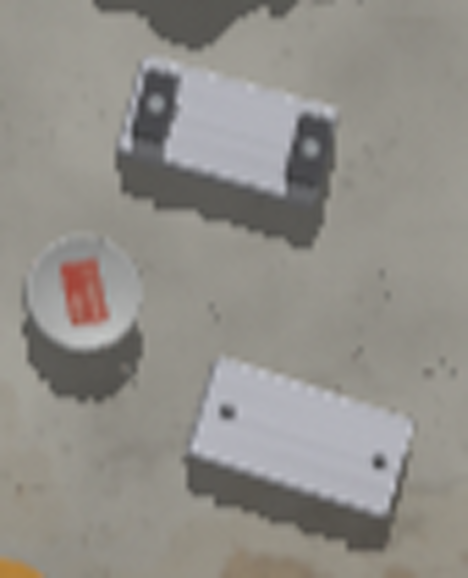

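Crops show corner tabs at crop0 ≈(375,228),(487,250),(333,432),(447,455), and the wall top from (578,258) to (532,482). Both plates are right side up, and the tin is clear of the grasp lines. Next I'll measure the guide, nest and plates.

Run:
```python
from h import *
im=cv2.imread("pics/top0.png");hsv=cv2.cvtColor(im,cv2.COLOR_BGR2HSV)
def W(n,pts,z): return np.array([ray(n,u,v,z)[:2] for u,v in pts])*1000
# lips
mk=((hsv[...,2]>125)&(hsv[...,1]<35)).astype(np.uint8)*255
mk[:160]=0;mk[275:]=0;mk[:,:205]=0;mk[:,300:]=0
cs,_=cv2.findContours(mk,0,2)
for c in cs:
    if cv2.contourArea(c)>120:
        P=W("top",c.reshape(-1,2),.029).astype(np.float32);print("lip",cv2.contourArea(c),cv2.minAreaRect(P))
c0=lambda L:[(170+u/5,150+v/5) for u,v in L]
c1=lambda L:[(320+u/5.5,155+v/5.5) for u,v in L]
def quad(nm,q): print(nm,"c",q.mean(0).round(1),"sides",[round(float(np.linalg.norm(q[i]-q[(i+1)%4])),1) for i in range(4)], "dir",[round(float(np.degrees(np.arctan2(*(q[(i+1)%4]-q[i])[::-1]))),1) for i in range(4)])
quad("nest",W("top",c0([(375,228),(487,250),(447,455),(333,432)]),.020))
quad("guide",W("top",c0([(115,95),(628,205),(556,560),(32,447)]),.029))
w=W("top",c0([(580,258),(534,482)]),.056);print("wall",w,w.mean(0),np.linalg.norm(w[0]-w[1]))
quad("plain",W("top",c1([(222,358),(414,413),(386,517),(190,456)]),.018))
quad("block",W("top",c1([(147,57),(339,106),(329,190),(118,150)]),.018))
dk=W("top",c1([(227,411),(379,461)]),.018);print("discs",dk,dk.mean(0))
b=W("top",c1([(156,104),(310,148)]),.0265);print("blockbolts",b.mean(0),b[1]-b[0])
t=W("top",c1([(84,292)]),.022);print("tin",t)
# side: plates
s=cv2.imread("pics/side0.png");h=cv2.cvtColor(s,cv2.COLOR_BGR2HSV)
for nm,(x0,y0,x1,y1) in(("plain",(342,240,390,280)),("block",(355,205,398,242))):
    g=h[y0:y1,x0:x1];m=((g[...,2]>170)&(g[...,1]<40)).astype(np.uint8)
    for c in cv2.findContours(m,0,2)[0]:
        if cv2.contourArea(c)>60:
            print("side",nm,cv2.minAreaRect(W("side",c.reshape(-1,2)+[x0,y0],.018).astype(np.float32)))
cv2.imwrite("pics/side_crop.png",cv2.resize(s[160:285,215:395],(792,550),interpolation=cv2.INTER_CUBIC))
```

```text
lip 186.0 ((386.99200439453125, 216.2185821533203), (48.83478546142578, 42.59589385986328), 88.38151550292969)
lip 590.5 ((435.9798278808594, 134.97894287109375), (212.15823364257812, 29.32563591003418), 75.8056640625)
lip 3441.0 ((529.6130981445312, 112.68645477294922), (278.41015625, 333.94073486328125), 88.46776580810547)
nest c [524.4 112. ] sides [67.5, 122.9, 67.9, 122.7] dir [-102.8, 167.6, 77.0, -12.6]
guide c [534.1 156.8] sides [309.6, 211.1, 309.6, 211.9] dir [-103.8, 166.8, 76.3, -13.2]
wall [[565.50210819  12.37295385]
 [438.81707526  42.22318683]] [502.15959173  27.29807034] 130.15426991310954
plain c [ 467.3 -246.9] sides [106.0, 57.8, 108.2, 55.5] dir [-107.7, 161.4, 71.0, -20.9]
block c [ 636.2 -218.7] sides [107.2, 46.7, 115.7, 54.1] dir [-106.2, 169.9, 77.5, -19.7]
discs [[ 481.61966376 -207.09787499]
 [ 452.76951662 -286.60253363]] [ 467.19459019 -246.85020431]
blockbolts [ 634.2920351  -216.57067948] [-26.27842807 -81.57585072]
tin [[ 547.13418411 -133.07660424]]
side plain ((476.51519775390625, -254.1947021484375), (175.0615997314453, 142.39578247070312), 19.72024154663086)
side block ((565.9888305664062, -203.58657836914062), (57.499595642089844, 71.40602111816406), 27.041898727416992)
side block ((657.4158325195312, -209.15518188476562), (125.1238784790039, 165.94557189941406), 13.031120300292969)
```

View pics/side_crop.png

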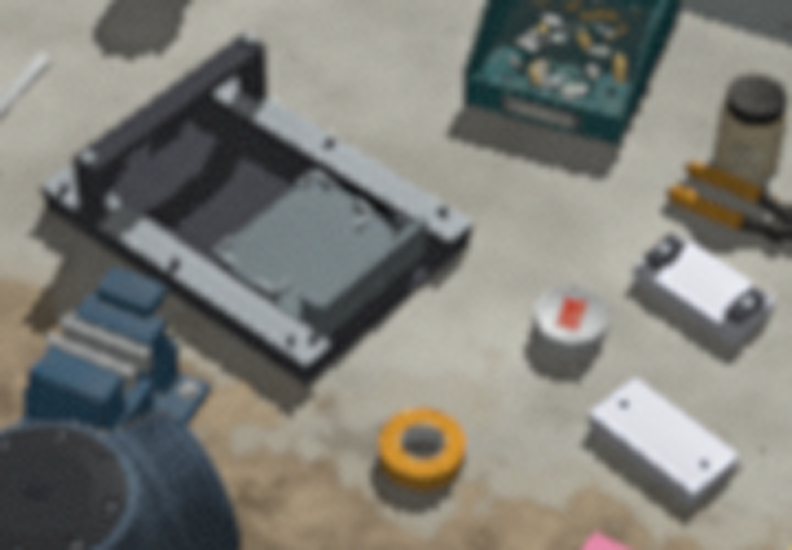

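drive_tool --deltas "87 60 -80 40 -0.15;87 280 -390 40 -0.8;87 280 -390 40 -0.8;87 280 -390 40 -0.8;87 280 -390 40 -0.8;87 280 -390 40 -0.8;87 280 -390 40 -0.8;87 280 -390 40 -0.8;87 280 -390 40 -0.8;87 280 -390 40 -0.8;87 280 -390 40 -0.8;87 265 -830 30 -1.59"

```text
time_s: 1.3
position: [0.4831, 0.1535, 0.2231]
tcp_rot: [[-0.284, 0.959, 0.001], [0.959, 0.284, 0.003], [0.002, 0.002, -1.0]]
force: [0.2, -0.1, -0.1]
opening: 0.995
grasp_force: 0.0
```

Run:
```python
from h import *
def W(n,L,z): return np.array([ray(n,215+(u+.5)/4.4-.5,160+(v+.5)/4.4-.5,z)[:2] for u,v in L])*1000
print("plain",W("side",[(624,403),(704,465)],.018).mean(0))
print("block",W("side",[(665,255),(745,302)],.0265).mean(0))
print("nest tabs",W("side",[(322,178),(375,225),(294,297),(232,250)],.021).round(0),W("side",[(322,178),(375,225),(294,297),(232,250)],.021).mean(0))
```

```text
plain [ 468.06605915 -246.76131189]
block [ 631.10852901 -218.19088799]
nest tabs [[596. 123.]
 [566.  56.]
 [461.  79.]
 [485. 151.]] [527.02181721 102.55111127]
```

drive_tool --deltas "87 -15 -399 -60 -0.635;87 -15 -399 -60 -0.635;87 -15 -399 -60 -0.635;87 -15 -399 -60 -0.635;87 -15 -399 -60 -0.635;87 -15 -399 -60 -0.635;87 -15 -399 -60 -0.635;87 -15 -399 -60 -0.635;87 -15 -399 -120 -0.635;87 -15 -399 -150 -0.635;87 -15 -399 -150 -0.635;87 -15 -399 -150 -0.635"

```text
time_s: 2.5
position: [0.4672, -0.2472, 0.0731]
tcp_rot: [[0.339, 0.941, -0.002], [0.941, -0.339, 0.002], [0.001, -0.002, -1.0]]
force: [0.8, -0.5, 0.8]
opening: 1.001
grasp_force: 0.0
```

drive_tool --deltas "87 1 1 -30 0;87 1 1 -60 0;87 1 1 -68 0;87 1 1 -68 0;30 1 1 -68 0;30 1 1 -68 0;30 1 1 -68 0;30 1 1 -68 0;30 1 1 -68 0;30 1 1 -68 0;30 1 1 -68 0"

```text
time_s: 3.6
position: [0.4684, -0.2473, 0.0053]
tcp_rot: [[0.34, 0.94, -0.0], [0.94, -0.34, 0.0], [0.0, -0.0, -1.0]]
force: [0.1, 0.5, 0.2]
opening: 0.45
grasp_force: 0.0
```

Run:
```python
from h import *
a=snap("top","t1.png");b=snap("side","s1.png")
o=np.hstack([cv2.resize(a[140:270,310:410],(400,520),interpolation=2),cv2.resize(b[200:300,320:400],(400,520)[:1]+(520,),interpolation=2)])
cv2.imwrite("pics/g1.png",o[:,:,::-1]);s=bot.read_state();print(s["opening"],s["grasp_force"],s["time_s"])
```

```text
0.38471921069354476 0.0 3.7
```

View pics/g1.png

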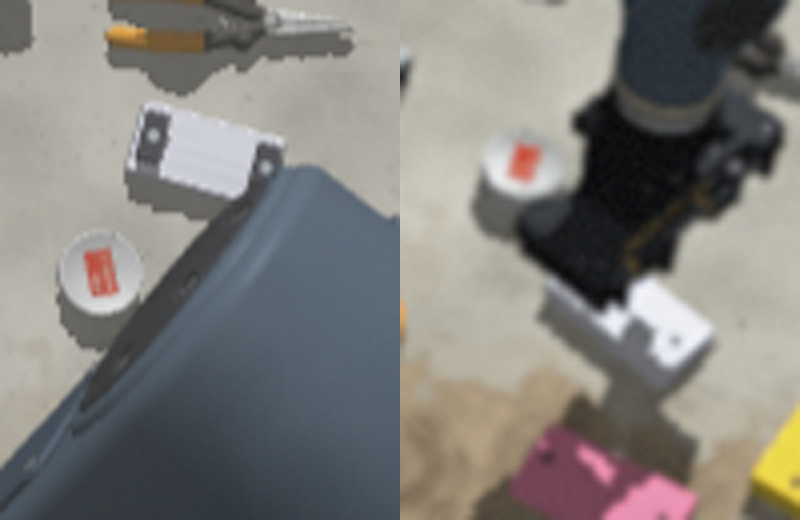

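The plate shows in the side crop with a black finger ending at about (610,300), apparently over its top. I'll project where the fingers should be.

Run:
```python
from h import *
s=bot.read_state();R=s["tcp_rot"];p=s["position"];print(p,s["opening"])
f=lambda q:[round(float(x)) for x in ((np.array(pix("side",q))-[320,200])*[5,5.2])]
for o in(-.0435,-.0275,-.0165,0,.0165,.0275,.0435): print(o,f(p+R[:,1]*o), f(p+R[:,1]*o-R[:,2]*.07))
```

```text
[ 0.46837172 -0.24723107  0.0052241 ] 0.38471921069354476
-0.0435 [184, 350] [193, 283]
-0.0275 [200, 337] [209, 270]
-0.0165 [210, 328] [220, 261]
0 [226, 314] [236, 247]
0.0165 [242, 301] [252, 234]
0.0275 [252, 292] [263, 225]
0.0435 [267, 280] [278, 212]
```

Run:
```python
from h import *
b=cv2.imread("pics/s1.png")
cv2.imwrite("pics/g2.png",cv2.resize(b[205:285,335:405],(525,600),interpolation=cv2.INTER_CUBIC))
```

```text
(no output)
```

View pics/g2.png

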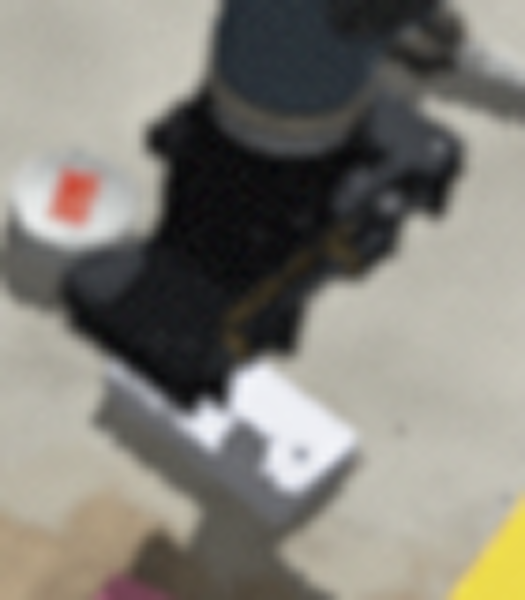

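The plate has not moved (its disc is still at (375,265.7)). The fingertip ends at about px (361,258), roughly 25 mm above the TCP height in the reading, so the fingers closed above the plate. I'll probe downward gently to find the height offset.

drive_tool --deltas "30 0 0 -1.5 0;30 0 0 -3 0;30 0 0 -4.5 0;30 0 0 -6 0"

```text
time_s: 4.1
position: [0.4684, -0.2472, -0.0009]
tcp_rot: [[0.34, 0.94, -0.0], [0.94, -0.34, 0.0], [0.0, -0.0, -1.0]]
force: [-0.7, -0.0, -0.4]
opening: 0.347
grasp_force: 0.0
```

drive_tool --deltas "30 0 0 -1.5 0;30 0 0 -3 0;30 0 0 -4.5 0;30 0 0 -6 0"

```text
time_s: 4.5
position: [0.4685, -0.2472, -0.0068]
tcp_rot: [[0.34, 0.94, -0.0], [0.94, -0.34, 0.0], [0.0, -0.0, -1.0]]
force: [-0.2, 0.4, 1.0]
opening: 0.342
grasp_force: 0.0
```

drive_tool --deltas "30 0 0 -1 0;30 0 0 -2 0;30 0 0 -3 0;30 0 0 -4 0"

```text
time_s: 4.9
position: [0.4685, -0.2473, -0.0107]
tcp_rot: [[0.34, 0.94, 0.0], [0.94, -0.34, -0.0], [-0.0, 0.0, -1.0]]
force: [-0.5, 0.3, -0.2]
opening: 0.347
grasp_force: 0.0
```

drive_tool --deltas "30 0 0 -1 0;30 0 0 -2 0;30 0 0 -3 0;30 0 0 -4 0"

```text
time_s: 5.3
position: [0.4685, -0.2473, -0.0148]
tcp_rot: [[0.34, 0.94, 0.0], [0.94, -0.34, -0.0], [-0.0, 0.0, -1.0]]
force: [0.2, 0.0, 0.0]
opening: 0.344
grasp_force: 0.0
```

Run:
```python
from h import *
b=snap("side","s2.png")
cv2.imwrite("pics/g3.png",cv2.resize(b[205:285,335:405],(525,600),interpolation=cv2.INTER_CUBIC)[:,:,::-1])
```

```text
(no output)
```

View pics/g3.png

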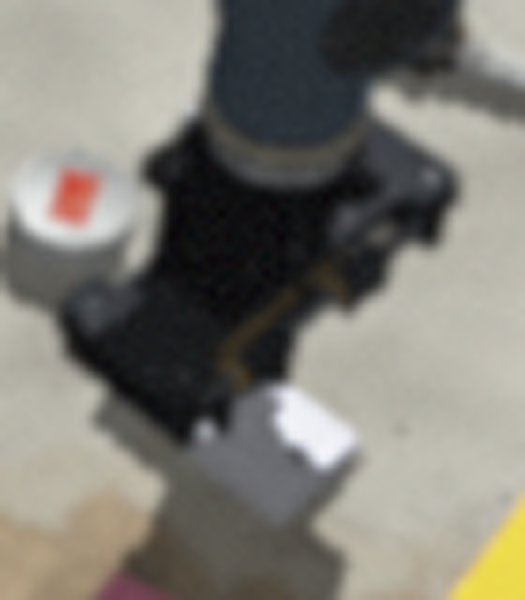

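The gripper body hides the fingertips, with the body edge running (65,320)–(185,440) in the crop. I'll check the reading against the start picture, where the gripper was in clear view.

Run:
```python
from h import *
p=np.array([.2038,.5901,.1836]);y=np.array([.327,.945,0])
for dz in(0,.03,.05,.07): print(dz,[np.round(pix("side",p+y*o+[0,0,dz])).tolist() for o in(-.0435,0,.0435)],"top",np.round(pix("top",p+[0,0,dz])).tolist())
b=cv2.imread("pics/side0.png");cv2.imwrite("pics/g4.png",cv2.resize(b[110:230,70:170],(500,600),interpolation=cv2.INTER_CUBIC))
```

```text
0 [[121.0, 201.0], [114.0, 195.0], [108.0, 188.0]] top [52.0, 349.0]
0.03 [[119.0, 195.0], [112.0, 188.0], [105.0, 182.0]] top [45.0, 352.0]
0.05 [[117.0, 191.0], [110.0, 184.0], [104.0, 178.0]] top [40.0, 355.0]
0.07 [[116.0, 186.0], [109.0, 180.0], [102.0, 173.0]] top [34.0, 357.0]
```

View pics/g4.png

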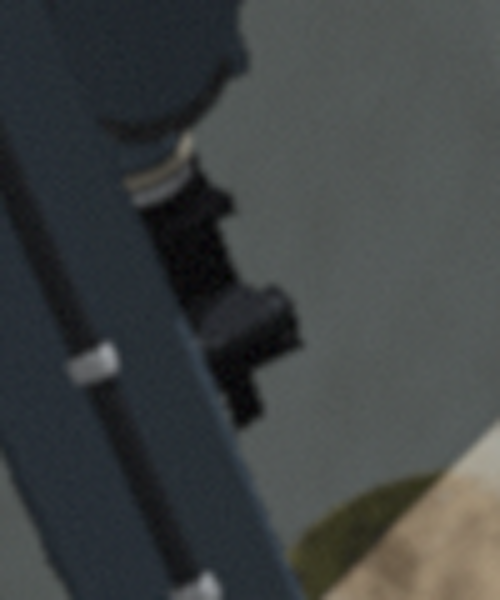

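The visible fingertip is at px (119,195), against (121,201) predicted. So the real tips sit about 30 mm or more above the reported TCP. I'll keep probing to contact.

drive_tool --deltas "30 0 0 -1 0;30 0 0 -2 0;30 0 0 -3 0;30 0 0 -4 0;30 0 0 -5 0"

```text
time_s: 5.85
position: [0.4684, -0.2473, -0.0197]
tcp_rot: [[0.34, 0.94, -0.0], [0.94, -0.34, -0.0], [-0.0, -0.0, -1.0]]
force: [-1.7, 0.4, 12.1]
opening: 0.346
grasp_force: 6.7
```

Contact at reading −19.7 mm on an 18 mm plate top, so real tip z ≈ reading + 37 mm. I'll open above the plate, go down properly and grasp.

drive_tool --deltas "87 0 0 20 0;87 0 0 20 0;87 0 0 20 0;87 0 0 20 0;87 0 0 20 0;87 0 0 20 0;87 0 0 20 0;87 0 0 20 0;87 0 0 20 0;87 0 0 20 0;87 0 0 10 0"

```text
time_s: 6.95
position: [0.4694, -0.248, -0.009]
tcp_rot: [[0.34, 0.94, 0.002], [0.94, -0.34, -0.002], [-0.001, 0.003, -1.0]]
force: [0.8, 0.1, -0.5]
opening: 0.999
grasp_force: 0.0
```

drive_tool --deltas "87 0 0 -10 0;87 0 0 -19 0;87 0 0 -22 0;30 0 0 -22 0;30 0 0 -22 0;30 0 0 -22 0;30 0 0 -22 0;30 0 0 -22 0;30 0 0 -22 0;30 0 0 -22 0;30 0 0 -22 0;30 0 0 -22 0"

```text
time_s: 8.15
position: [0.4685, -0.2473, -0.0314]
tcp_rot: [[0.34, 0.94, 0.0], [0.94, -0.34, -0.0], [-0.0, 0.0, -1.0]]
force: [-0.1, -0.9, 3.4]
opening: 0.628
grasp_force: 30.0
```

drive_tool --deltas "30 0 0 40 0;30 0 0 90 0;30 0 0 130 0;30 5 40 130 0.15;30 15 80 130 0.3;30 22 120 130 0.45;30 30 160 130 0.6;30 35 200 130 0.75;30 40 240 130 0.9;30 45 280 130 1.05;30 50 320 130 1.2;30 57 360 130 1.35"

```text
time_s: 9.35
position: [0.5241, 0.1144, 0.0973]
tcp_rot: [[-0.846, 0.532, -0.003], [0.532, 0.846, -0.0], [0.002, -0.001, -1.0]]
force: [-0.0, -1.4, -3.8]
opening: 0.631
grasp_force: 30.0
```

drive_tool --deltas "30 0 0 0 0.15;30 0 0 0 0.33;30 0 0 0 0.33;30 0 0 -30 0.33;30 0 0 -30 0.33;30 0 0 -30 0.33"

```text
time_s: 9.95
position: [0.5243, 0.1124, 0.0676]
tcp_rot: [[-0.971, 0.237, -0.003], [0.237, 0.971, 0.0], [0.003, -0.001, -1.0]]
force: [0.3, 0.6, -2.9]
opening: 0.627
grasp_force: 30.0
```

drive_tool --deltas "30 1.3 0 -30 0;30 1.3 0 -55 0;30 1.3 0 -68 0;30 1.3 0 -70 0;30 1.3 0 -72 0;30 1.3 0 -74 0;30 1.3 0 -76 0;30 1.3 0 -77 0;30 1.3 0 -78 0;30 1.3 0 -78 0"

```text
time_s: 10.95
position: [0.5269, 0.1128, -0.0095]
tcp_rot: [[-0.972, 0.236, 0.0], [0.236, 0.972, 0.0], [-0.0, 0.0, -1.0]]
force: [0.2, -0.1, -3.0]
opening: 0.625
grasp_force: 30.0
```

drive_tool --deltas "30 -1 0 -1 0;30 -1 0 -2 0;30 -1 0 -3 0;30 -1 0 -3.8 0;30 -1 0 -3.8 0"

```text
time_s: 11.45
position: [0.5258, 0.1131, -0.0134]
tcp_rot: [[-0.972, 0.236, 0.0], [0.236, 0.972, 0.0], [-0.0, 0.0, -1.0]]
force: [0.3, 2.8, -0.0]
opening: 0.627
grasp_force: 30.0
```

drive_tool --deltas "75 0 0 0 0;75 0 0 0 0;75 0 0 0 0;75 0 0 10 0;75 0 0 25 0;15 0 0 32 0;15 0 0 32 0;15 0 0 32 0;15 0 0 32 0;15 0 0 32 0;15 0 0 32 0;15 0 0 32 0"

```text
time_s: 12.65
position: [0.5256, 0.1127, 0.0182]
tcp_rot: [[-0.972, 0.236, -0.001], [0.236, 0.972, -0.0], [0.001, -0.0, -1.0]]
force: [-0.4, 0.5, 0.0]
opening: 0.31
grasp_force: 0.0
```

drive_tool --deltas "15 0 0 0 0;15 0 0 0 0;15 0 0 -8 0;15 0 0 -14 0;15 0 0 -17 0;15 0 0 -19 0;15 0 0 -20 0;15 0 0 -20 0"

```text
time_s: 13.45
position: [0.5258, 0.1128, -0.0015]
tcp_rot: [[-0.972, 0.236, 0.0], [0.236, 0.972, 0.0], [-0.0, 0.0, -1.0]]
force: [0.8, -0.1, -0.2]
opening: 0.172
grasp_force: 0.0
```

drive_tool --deltas "15 0 0 -0.5 0;15 0 0 -1 0;15 0 0 -1.5 0;15 0 0 -1.5 0"

```text
time_s: 13.85
position: [0.526, 0.1127, -0.0017]
tcp_rot: [[-0.972, 0.235, 0.001], [0.235, 0.972, -0.0], [-0.001, 0.0, -1.0]]
force: [-1.5, -1.3, 8.9]
opening: 0.173
grasp_force: 4.7
```

drive_tool --deltas "15 0 0 -0.5 0;15 0 0 -0.5 0;15 0 0 -0.5 0;15 0 0 -0.5 0;15 0 0 -0.5 0;15 0 0 -0.5 0;15 0 0 -0.5 0;15 0 0 -0.5 0"

```text
time_s: 14.65
position: [0.526, 0.1127, -0.0017]
tcp_rot: [[-0.972, 0.235, 0.001], [0.235, 0.972, -0.0], [-0.001, 0.0, -1.0]]
force: [-2.6, -0.7, 13.0]
opening: 0.172
grasp_force: 6.5
```

drive_tool --deltas "60 0 0 40 0;87 0 0 90 0;87 0 0 120 0;87 10 -30 120 -0.15;87 20 -60 120 -0.3;87 32 -95 120 -0.45;87 45 -130 120 -0.6;87 56 -165 120 -0.75;87 68 -200 120 -0.9;87 80 -240 120 -1.05;87 92 -280 120 -1.2;87 111 -329 120 -1.35"

```text
time_s: 15.85
position: [0.6352, -0.2144, 0.1163]
tcp_rot: [[0.023, 1.0, -0.001], [1.0, -0.023, 0.001], [0.001, -0.001, -1.0]]
force: [1.4, 0.7, -0.4]
opening: 0.996
grasp_force: 0.0
```

drive_tool --deltas "87 0 0 0 -0.15;87 0 0 0 -0.294;87 0 0 -40 -0.294;87 0 0 -70 -0.294;87 0 0 -70 -0.294;87 0 0 -70 -0.294"

```text
time_s: 16.45
position: [0.6356, -0.2138, 0.0463]
tcp_rot: [[0.306, 0.952, -0.001], [0.952, -0.306, 0.001], [0.0, -0.001, -1.0]]
force: [0.8, -0.5, 0.3]
opening: 0.999
grasp_force: 0.0
```

Run:
```python
from h import *
im=snap("top","t2.png")[:,:,::-1];hsv=cv2.cvtColor(np.ascontiguousarray(im),cv2.COLOR_BGR2HSV)
mk=((hsv[...,2]>165)&(hsv[...,1]<40)).astype(np.uint8)*255
mk[:175]=0;mk[265:]=0;mk[:,:225]=0;mk[:,285:]=0
for c in cv2.findContours(mk,0,2)[0]:
    if cv2.contourArea(c)>60: print(cv2.contourArea(c),cv2.minAreaRect(np.array([ray("top",u,v,.036)[:2] for u,v in c.reshape(-1,2)],np.float32)*1000))
```

```text
214.0 ((441.01806640625, 152.433349609375), (84.89970397949219, 27.49285888671875), 75.92882537841797)
661.5 ((518.7244262695312, 113.58467102050781), (56.55290222167969, 117.36649322509766), 74.61286926269531)
787.0 ((619.9195556640625, 102.31429290771484), (172.86276245117188, 59.329322814941406), 88.45606231689453)
```

drive_tool --deltas "87 1.4 -2.9 -30 0;87 1.4 -2.9 -60 0;87 1.4 -2.9 -77.8 0;87 1.4 -2.9 -77.8 0;30 1.4 -2.9 -77.8 0;30 1.4 -2.9 -77.8 0;30 1.4 -2.9 -77.8 0;30 1.4 -2.9 -77.8 0;30 1.4 -2.9 -77.8 0;30 1.4 -2.9 -77.8 0;30 1.4 -2.9 -77.8 0;30 1.4 -2.9 -77.8 0"

```text
time_s: 17.7
position: [0.6367, -0.2166, -0.0306]
tcp_rot: [[0.306, 0.952, -0.001], [0.952, -0.306, 0.0], [-0.0, -0.001, -1.0]]
force: [-2.5, 0.9, 6.1]
opening: 0.623
grasp_force: 30.0
```

drive_tool --deltas "30 0 0 40 0;30 0 0 90 0;30 0 0 135 0;30 -10 30 135 0.15;30 -20 60 135 0.3;30 -32 95 135 0.45;30 -45 130 135 0.6;30 -56 165 135 0.75;30 -68 200 135 0.9;30 -80 240 135 1.05;30 -92 280 135 1.2;30 -112 330 135 1.35"

```text
time_s: 18.9
position: [0.5271, 0.1106, 0.1031]
tcp_rot: [[-0.864, 0.503, 0.002], [0.503, 0.864, 0.0], [-0.001, 0.001, -1.0]]
force: [0.5, 0.7, -2.7]
opening: 0.631
grasp_force: 30.0
```

drive_tool --deltas "30 0 0 0 0.15;30 0 0 0 0.294;30 0 0 -40 0.294;30 0 0 -60 0.294;30 0 0 -60 0.294;30 0 0 -60 0.294"

```text
time_s: 19.5
position: [0.5265, 0.1097, 0.0433]
tcp_rot: [[-0.972, 0.236, -0.001], [0.236, 0.972, 0.0], [0.001, -0.0, -1.0]]
force: [-0.1, -0.9, -3.2]
opening: 0.63
grasp_force: 30.0
```

drive_tool --deltas "30 -1.7 3.5 -15 0;30 -1.7 3.5 -28 0;30 -1.7 3.5 -33 0;30 -1.7 3.5 -35 0;30 -1.7 3.5 -35 0;30 -1.7 3.5 -35 0"

```text
time_s: 20.1
position: [0.5255, 0.1131, 0.0092]
tcp_rot: [[-0.972, 0.236, 0.001], [0.236, 0.972, -0.0], [-0.001, 0.0, -1.0]]
force: [0.5, 0.1, -3.8]
opening: 0.632
grasp_force: 30.0
```

drive_tool --deltas "30 -0.7 0.1 -1.5 0;30 -0.7 0.1 -3 0;30 -0.7 0.1 -4 0;30 -0.7 0.1 -4 0"

```text
time_s: 20.5
position: [0.5243, 0.1133, 0.0054]
tcp_rot: [[-0.972, 0.235, 0.0], [0.235, 0.972, -0.0], [-0.0, -0.0, -1.0]]
force: [-1.3, 0.2, 2.4]
opening: 0.625
grasp_force: 30.0
```

Seated. Next I'll release, rise, narrow the fingers and press.

drive_tool --deltas "75 0 0 0 0;75 0 0 0 0;75 0 0 0 0;75 0 0 10 0;75 0 0 25 0;15 0 0 32 0;15 0 0 32 0;15 0 0 32 0;15 0 0 32 0;15 0 0 32 0;15 0 0 32 0;15 0 0 32 0"

```text
time_s: 21.7
position: [0.524, 0.1132, 0.0364]
tcp_rot: [[-0.972, 0.236, -0.001], [0.236, 0.972, -0.0], [0.001, -0.0, -1.0]]
force: [0.8, -0.4, -0.2]
opening: 0.309
grasp_force: 0.0
```

drive_tool --deltas "15 0 0 0 0;15 0 0 0 0;15 0 0 -8 0;15 0 0 -14 0;15 0 0 -17 0;15 0 0 -18.5 0;15 0 0 -19.5 0;15 0 0 -19.5 0"

```text
time_s: 22.5
position: [0.5242, 0.1132, 0.0171]
tcp_rot: [[-0.972, 0.236, -0.0], [0.236, 0.972, -0.0], [0.0, -0.0, -1.0]]
force: [-0.5, 0.6, -0.1]
opening: 0.169
grasp_force: 0.0
```

drive_tool --deltas "15 0 0 -0.7 0;15 0 0 -1.3 0;15 0 0 -1.8 0;15 0 0 -1.8 0"

```text
time_s: 22.9
position: [0.5245, 0.1133, 0.0163]
tcp_rot: [[-0.972, 0.235, 0.001], [0.235, 0.972, -0.0], [-0.001, 0.0, -1.0]]
force: [-1.8, 0.3, 6.0]
opening: 0.174
grasp_force: 3.0
```

drive_tool --deltas "15 0 0 -0.8 0;15 0 0 -0.8 0;15 0 0 -0.8 0;15 0 0 -0.8 0;15 0 0 -0.8 0;15 0 0 -0.8 0;15 0 0 -0.8 0;15 0 0 -0.8 0;15 0 0 -0.8 0"

```text
time_s: 23.8
position: [0.5245, 0.1133, 0.0163]
tcp_rot: [[-0.972, 0.235, 0.001], [0.235, 0.972, -0.0], [-0.001, 0.0, -1.0]]
force: [-2.5, -0.9, 10.8]
opening: 0.174
grasp_force: 5.8
```

drive_tool --deltas "0 0 0 40 0;0 0 0 60 0;0 -8 -35 60 -0.15;0 -15 -75 60 -0.3;0 -22 -110 60 -0.45;0 -29 -122 60 -0.6;0 -29 -122 60 -0.75;0 -29 -122 60 -0.9;0 -29 -122 60 -1.05;0 -29 -122 60 -1.2;0 -29 -122 60 -1.35;0 -29 -122 60 -1.5"

```text
time_s: 25.0
position: [0.4953, -0.0088, 0.0747]
tcp_rot: [[0.172, 0.985, 0.0], [0.985, -0.172, -0.0], [-0.0, 0.0, -1.0]]
force: [1.0, 0.1, -0.3]
opening: 0.007
grasp_force: 0.0
```

drive_tool --deltas "0 0 0 0 -0.071;0 0 0 0 -0.071;0 0 0 0 -0.071"

```text
time_s: 25.3
position: [0.4952, -0.0088, 0.0747]
tcp_rot: [[0.234, 0.972, 0.0], [0.972, -0.234, -0.0], [-0.0, 0.0, -1.0]]
force: [-0.2, -0.0, -0.1]
opening: 0.006
grasp_force: 0.0
```

Run:
```python
from h import *
a=snap("top","t3.png");b=snap("side","s3.png")
o=np.hstack([cv2.resize(a[165:275,180:290],(400,400),interpolation=2),cv2.resize(b[160:260,220:320],(400,400),interpolation=2)])
cv2.imwrite("pics/v10.png",o[:,:,::-1])
```

```text
(no output)
```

View pics/v10.png

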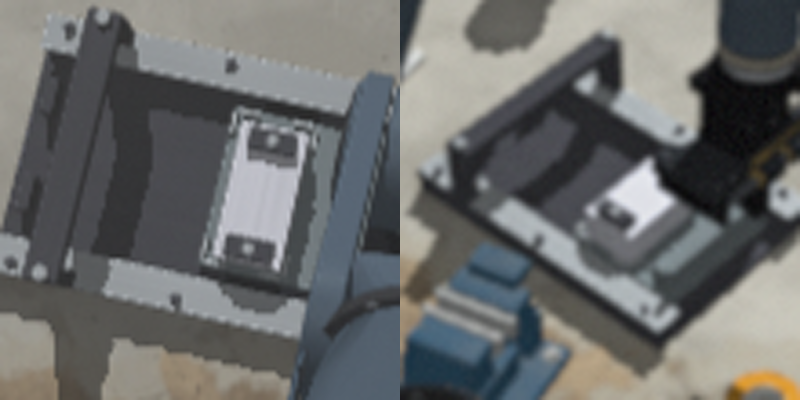

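The picture shows the block plate square on the plain plate, inside the tabs at (265,195) in the left half, and a clear way behind the wall. Next I'll go down behind the wall.

drive_tool --deltas "0 0 0 -30 0;0 0 0 -60 0;0 0 0 -78 0;0 0 0 -82 0;0 1.2 5 -82 0;0 2.4 10 -82 0;0 2.4 10 -82 0"

```text
time_s: 26.1
position: [0.4987, 0.0018, -0.0064]
tcp_rot: [[0.235, 0.972, 0.002], [0.972, -0.235, -0.0], [0.0, 0.002, -1.0]]
force: [0.4, 0.2, 0.7]
opening: 0.006
grasp_force: 0.0
```

drive_tool --deltas "0 1 4 0 0;0 1.9 8 0 0;0 2.8 12 0 0;0 3.8 16 0 0;0 4.7 20 0 0;0 5.7 24 0 0;0 6.6 28 0 0;0 7.6 32 0 0;0 8.5 36 0 0;0 9.5 40 0 0"

```text
time_s: 27.1
position: [0.5071, 0.0406, -0.0073]
tcp_rot: [[0.235, 0.972, -0.0], [0.972, -0.235, -0.001], [-0.001, -0.0, -1.0]]
force: [-1.3, -4.8, 1.8]
opening: 0.009
grasp_force: 2.7
```

drive_tool --deltas "0 1 5 0 0;0 2.2 10 0 0;0 3.4 15 0 0;0 4.6 20 0 0;0 5.9 25 0 0;0 7.1 30 0 0;0 8.3 35 0 0;0 9.6 40 0 0;0 10.8 45 0 0;0 12 50 0 0;0 13.2 55 0 0;0 14.4 60 0 0"

```text
time_s: 28.3
position: [0.5214, 0.1004, -0.0072]
tcp_rot: [[0.235, 0.972, -0.001], [0.972, -0.235, -0.002], [-0.002, -0.0, -1.0]]
force: [-1.3, -5.6, 3.2]
opening: 0.005
grasp_force: 3.0
```

drive_tool --deltas "0 1.2 5 0 0;0 2.4 10 0 0;0 3.6 15 0 0;0 4.8 20 0 0;0 6.1 25 0 0;0 7.3 30 0 0;0 8.5 35 0 0;0 9.5 39 0 0"

```text
time_s: 29.1
position: [0.531, 0.1392, -0.0072]
tcp_rot: [[0.235, 0.972, -0.0], [0.972, -0.235, -0.002], [-0.002, -0.0, -1.0]]
force: [-1.2, -6.8, 2.4]
opening: 0.007
grasp_force: 3.3
```

Now slowly up to the stops.

drive_tool --deltas "0 0.4 1.5 0 0;0 0.7 3 0 0;0 1.1 4.5 0 0;0 1.5 6 0 0;0 1.8 7.5 0 0;0 2.2 9 0 0;0 2.2 9 0 0"

```text
time_s: 29.8
position: [0.5333, 0.1482, -0.0072]
tcp_rot: [[0.235, 0.972, -0.0], [0.972, -0.235, -0.002], [-0.002, 0.0, -1.0]]
force: [-0.7, -6.2, 2.7]
opening: 0.008
grasp_force: 2.7
```

drive_tool --deltas "0 0.2 1 0 0;0 0.5 2 0 0;0 0.7 3 0 0;0 1 4 0 0;0 1 4 0 0"

```text
time_s: 30.3
position: [0.5342, 0.152, -0.0072]
tcp_rot: [[0.235, 0.972, -0.0], [0.972, -0.235, -0.002], [-0.002, 0.0, -1.0]]
force: [0.2, -7.2, 2.6]
opening: 0.01
grasp_force: 3.0
```

drive_tool --deltas "0 0.2 1 0 0;0 0.5 2 0 0;0 0.7 3 0 0;0 1 4 0 0;0 1 4 0 0"

```text
time_s: 30.8
position: [0.5349, 0.1556, -0.0072]
tcp_rot: [[0.235, 0.972, -0.001], [0.972, -0.235, -0.003], [-0.003, -0.0, -1.0]]
force: [-0.4, -6.6, 3.2]
opening: 0.008
grasp_force: 3.7
```

drive_tool --deltas "0 0.2 1 0 0;0 0.5 2 0 0;0 0.7 3 0 0;0 1 4 0 0;0 1 4 0 0"

```text
time_s: 31.3
position: [0.5347, 0.1556, -0.0072]
tcp_rot: [[0.232, 0.973, -0.004], [0.973, -0.232, -0.008], [-0.009, -0.002, -1.0]]
force: [-2.2, -21.8, 6.5]
opening: 0.005
grasp_force: 10.7
```

The force rose to 22 N with no further movement. I'll back off, rise, and check the wall position.

drive_tool --deltas "0 -1 -4 0 0;0 -10 -40 0 0;0 -15 -60 30 0;0 -15 -90 80 0;0 -20 -130 130 0;0 -20 -180 130 0;0 -20 -230 130 0;0 -20 -280 130 0;0 -20 -280 130 0;0 -20 -280 130 0"

```text
time_s: 32.3
position: [0.5166, -0.1207, 0.1226]
tcp_rot: [[0.24, 0.971, 0.001], [0.971, -0.24, 0.0], [0.0, 0.001, -1.0]]
force: [0.3, 0.6, 1.0]
opening: 0.007
grasp_force: 0.0
```

Run:
```python
from h import *
im=snap("top","t4.png")
# profile along guide centre line at wall-top height, averaged over offsets
c=np.array([535.9,157.8]);u=np.array([.236,.972]);n=np.array([-.972,.236])
g=cv2.cvtColor(im,cv2.COLOR_RGB2GRAY).astype(np.float32)
def prof(z,offs,xs):
    r=[]
    for x in xs:
        P=[pix("top",np.append((c+u*(x+20)+n*o)/1000,z)) for o in offs]
        M=np.array(P,np.float32).reshape(-1,1,2);r.append(cv2.remap(g,M[...,0],M[...,1],1).mean())
    return np.round(r).astype(int)
xs=list(range(-50,60,4))
for nm,o in(("all",range(-50,51,10)),("far",range(-60,-29,6)),("near",range(30,61,6))): print(nm,dict(zip(xs,prof(.056,o,xs).tolist())))
```

```text
all {-50: 75, -46: 75, -42: 75, -38: 69, -34: 60, -30: 58, -26: 55, -22: 54, -18: 60, -14: 68, -10: 112, -6: 114, -2: 108, 2: 113, 6: 116, 10: 121, 14: 122, 18: 122, 22: 122, 26: 105, 30: 86, 34: 79, 38: 82, 42: 89, 46: 128, 50: 119, 54: 103, 58: 90}
far {-50: 66, -46: 66, -42: 65, -38: 65, -34: 65, -30: 66, -26: 57, -22: 54, -18: 61, -14: 71, -10: 116, -6: 108, -2: 79, 2: 86, 6: 102, 10: 110, 14: 115, 18: 118, 22: 117, 26: 115, 30: 110, 34: 94, 38: 95, 42: 89, 46: 108, 50: 102, 54: 86, 58: 67}
near {-50: 76, -46: 76, -42: 77, -38: 67, -34: 54, -30: 53, -26: 53, -22: 53, -18: 59, -14: 67, -10: 110, -6: 120, -2: 122, 2: 124, 6: 124, 10: 124, 14: 123, 18: 123, 22: 123, 26: 89, 30: 75, 34: 75, 38: 83, 42: 90, 46: 129, 50: 119, 54: 98, 58: 80}
```

The wall's rear edge is at guide x ≈ −13 on both sides, against −14 expected. The shuttle is home and square.

```bash
python3 -c "
from rig import bot
print(bot.hand_in())"
```

```text
the job is handed in; nothing more can be done
None
```

I laid the plain plate in the nest and pressed it at 13 N, laid the block plate on top and pressed it at 11 N, pushed the shuttle home against the stops (22 N peak reading), and handed the job in at about 32 s.

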